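# Line up the glaze test cups by shade

### The job

Line up the four glaze test cups on the sample board in order of shade, each standing upright in the middle of its own grey felt mark: the palest cup on the mark next to the white tag, then darker and darker, to the darkest next to the black tag. Do not tip a cup over on the way.

Things in the scene. Friction and masses are not known exactly. Their poses are not given: they have to be found in the camera images.
- cup_cream: small round glaze test cup, open at the top, cream-white (the palest) glaze with a thin bare buff foot (foot 6 mm high, 30 mm across); 36 mm outside diameter, 42 mm tall, walls 3 mm, hollow 18 mm deep, about 60 g, loose, standing upright on the bench at the start. Origin: centre of its underside, z up; round, so its yaw means nothing.
- cup_sky: small round glaze test cup, open at the top, light sky-blue (second palest) glaze with a thin bare buff foot (foot 6 mm high, 30 mm across); 36 mm outside diameter, 42 mm tall, walls 3 mm, hollow 18 mm deep, about 60 g, loose, standing upright on the bench at the start. Origin: centre of its underside, z up; round, so its yaw means nothing.
- cup_blue: small round glaze test cup, open at the top, strong medium-blue (second darkest) glaze with a thin bare buff foot (foot 6 mm high, 30 mm across); 36 mm outside diameter, 42 mm tall, walls 3 mm, hollow 18 mm deep, about 60 g, loose, standing upright on the bench at the start. Origin: centre of its underside, z up; round, so its yaw means nothing.
- cup_navy: small round glaze test cup, open at the top, navy, nearly black (the darkest) glaze with a thin bare buff foot (foot 6 mm high, 30 mm across); 36 mm outside diameter, 42 mm tall, walls 3 mm, hollow 18 mm deep, about 60 g, loose, standing upright on the bench at the start. Origin: centre of its underside, z up; round, so its yaw means nothing.
- mark_a: round grey felt disc, 46 mm across and 3 mm thick, one of the four in a row on the sample board, at one end of the row, next to mark_b. Neighbouring discs are 62 mm apart, centre to centre. Fixed. Origin: centre of the disc's underside (on the board's upper face, 12 mm above the bench); its top, on which a cup stands, is 3 mm above that. Its x axis is level and runs across the board, its y axis runs along the row.
- mark_b: round grey felt disc, 46 mm across and 3 mm thick, one of the four in a row on the sample board, between mark_a and mark_c. Neighbouring discs are 62 mm apart, centre to centre. Fixed. Origin: centre of the disc's underside (on the board's upper face, 12 mm above the bench); its top, on which a cup stands, is 3 mm above that. Its x axis is level and runs across the board, its y axis runs along the row.
- mark_c: round grey felt disc, 46 mm across and 3 mm thick, one of the four in a row on the sample board, between mark_b and mark_d. Neighbouring discs are 62 mm apart, centre to centre. Fixed. Origin: centre of the disc's underside (on the board's upper face, 12 mm above the bench); its top, on which a cup stands, is 3 mm above that. Its x axis is level and runs across the board, its y axis runs along the row.
- mark_d: round grey felt disc, 46 mm across and 3 mm thick, one of the four in a row on the sample board, at the other end of the row, next to mark_c. Neighbouring discs are 62 mm apart, centre to centre. Fixed. Origin: centre of the disc's underside (on the board's upper face, 12 mm above the bench); its top, on which a cup stands, is 3 mm above that. Its x axis is level and runs across the board, its y axis runs along the row.
- white_tag: flat white strip, 60 x 14 x 6 mm, fixed across one end of the sample board (plywood, 80 x 272 x 12 mm), 30 mm past the centre of the last disc, mark_a or mark_d; marks the pale end. Origin: centre of its underside. Keep clear of the drawer chest: 0.225 high (brush pot on top higher), x over 0.48, y -0.03 to 0.31; its open drawer, 0.11 high, reaches to x = 0.40 at y -0.02 to 0.13.
- black_tag: flat black strip, 60 x 14 x 6 mm, lying across the other end of the sample board from the white tag; it marks the dark end of the row. Fixed. Origin: centre of its underside, on the board. One cup starts alone at the left, left of the drawer chest's open drawer; the other three start beyond the board, right of the chest.
There are look-alikes about, which are no part of the job. Leave any yellow look-alike of the cup_blue alone.

How it is judged:
By the outcome, as a careful person would: the job done as asked, in the order asked, and still so for the second after the job is handed in, with the robot touching nothing.
It also fails if it takes over 93 s, if anything falls off the work surface, if the arm or the gripper's body presses on something with over 40 N, if the wrist force passes 120 N, or if a joint passes its speed limit or range.

### The arm

A 6-joint arm with a two-finger parallel gripper is mounted at the origin on the work surface; the furniture and walls round the work are solid. World frame = base frame: x ahead of the robot, y to its left, z up, the work surface at z = 0. Lengths are in m, angles in rad, forces in N, time in s.
With the tool pointing down it reaches from about 0.275 to 0.85 m from the base axis. Payload 5.2 kg.
Tool frame: the origin (TCP) lies at the very end of the fingers, on their centre line; the grasp point (between the pads) lies 19 mm behind it; z points along the fingers, y is the line along which they close (so a half turn about z gives the same grasp; the last joint's range is limited). The gripper opens to 85 mm and grips with 20 to 120 N. Pads are 22 mm wide; open, the fingers measure 114 mm over their backs; the gripper's body (76 mm by 85 mm) begins 54 mm behind the grasp point. The pads swing forward as they close: fully open they stand 13 mm farther back than shut.
Start: joints at [-1.466, 0.259, 1.535, -0, 1.348, -0.203], TCP at [0.167, -0.524, 0.231] pointing down, gripper open.
Joint ranges: [-3.14, 3.14], [-0.91, 2.08], [0.19, 2.58], [-1.22, 4.36], [0.22, 2.71], [-3.12, 3.12]. Speed limits (rad/s): [2.57, 2.57, 3.14, 3.14, 3.14, 3.14].

### API

Orientations are given as a rotation vector (axis times angle).
In Python, from cell import r gives the robot as it stands.
- The arm moves only by the tool send_rows, never from a script. Its argument "motion" is text: rows parted by semicolons, each of 6 numbers parted by spaces: the shift along the tool's x, y, z each as a share of 12 cm, from -1 to 1, then the turn, a rotation vector about the tool's x, y, z each as a share of 90 degrees, from -1 to 1. A call has 1 to 20 rows; each row shifts and turns the commanded pose from where the row before left it, along the tool's axes as they then stand; what a row does not reach is not made up. A row lasts 1/12 s, in which the tool goes at most 41.7 mm and 7.16 degrees, less where a joint would pass 70% of its speed; a pose out of reach is approached as far as the arm can. A call with a number of a shift or a turn outside -1 to 1 is refused whole. A call with a gripper value outside its range is refused whole. "grip" is the finger opening in mm, from 0 to 85.4, set as the call begins (left out, the last holds). The fingers move at their own pace and stop on an object; the grip force is fixed at half the most. Time passes only in rows, so rows that do not move let the fingers close. It gives the time, the measured TCP pose, the force, the opening and the grip force at its end, in the units of the state.
- r.sense(): the state, without advancing time (a new reading comes with each control period).
- r.grab_frame(name): name is "scene" or "top"; returns the picture (384x512x3 uint8, red, green, blue); there is no depth.
- r.camera_params(name): a dict with "vertical_fov" (degrees; the focal length in pixels is half the picture's height over the tangent of half this angle, whatever the lens; pixels are square), "cx", "cy" (the principal point, pixels), "R" (3x3) and "t" (3): a world point X has camera coordinates R X + t. Camera axes: x right, y down, z forward; pixel columns grow to the right and rows downward; lengths in m; the calibration is good to about 2 mm. A picture is of the moment at which its call begins. camera_params takes no time and is no camera call.
- r.hand_in(): hands the job in; it is judged then, once.
The state is a dict: "t": time; "joint_positions": joint angles; "joint_vel": joint speeds; "joint_torque": joint torques, N m; "eef_pos": TCP position; "orientation": TCP orientation; "contact_force": force on the tool from outside, world axes, zero at the start; "moment": the same for the moment, N m; "width": opening from 0.0 (shut) to 1.0 (fully open); "grip_force": force on a finger pad.
Only numpy, scipy, OpenCV 4.12 (cv2) and the standard library are available. Lean on these libraries where they do the work, as an engineer would, in place of code of your own. Each camera call takes 0.05 s, during which the arm holds its last target. There are 200 camera calls.

## Working session

There is one attempt and no reset: what is moved stays moved. The work goes in short steps, Python scripts to look and compute and a tool call to move; the robot and the scene stay as the last step left them, time stands still between calls to the robot, and variables do not carry over. Pictures are saved under pics/ and viewed, at most 14 in all, crops included, and the job is handed in when it is done.

Besides the shell and the picture viewer there is one more tool, called after "Emit:" as name(argument=value, ...) on one line, values as JSON. send_rows: Moves the arm, as the interface text tells. Its arguments: {"type":"object","properties":{"motion":{"type":"string"},"grip":{"type":"number"}},"required":["motion"]}

```bash
mkdir -p pics; ls
python3 - <<'E'
from cell import r
import cv2
for n in("scene","top"):
    im=r.grab_frame(n); cv2.imwrite(f"pics/{n}0.png",im[:,:,::-1])
    p=r.camera_params(n); print(n,p)
print(r.sense())
E
```

```text
pics
scene {'vertical_fov': 43.60722947841792, 'cx': 250.9650827060688, 'cy': 198.43280318417234, 'R': array([[ 0.79893111, -0.60127567,  0.01329117],
       [-0.26795565, -0.37565091, -0.88717877],
       [ 0.53843185,  0.70523327, -0.46123441]]), 't': array([-0.43842446,  0.17775435,  1.20479695])}
top {'vertical_fov': 46.23871669076226, 'cx': 255.01947647334055, 'cy': 192.3203239620417, 'R': array([[-0.02106938, -0.99967548, -0.01431851],
       [-0.98468223,  0.02322848, -0.17280437],
       [ 0.17308089,  0.0104583 , -0.98485209]]), 't': array([-0.01545232,  0.5267721 ,  1.01424549])}
{'t': 0.1, 'joint_positions': array([-1.46579849e+00,  2.59298986e-01,  1.53595876e+00,  8.17043754e-06,
        1.34799289e+00, -2.02819317e-01]), 'joint_vel': array([ 0.00186944, -0.00195914, -0.00383469, -0.00065567, -0.00082851,
       -0.00027153]), 'joint_torque': array([ 1.86082856e-03, -4.46971107e+01, -2.91247988e+01, -1.72021782e-04,
        6.34016280e-03,  9.37812175e-07]), 'eef_pos': array([ 0.16660402, -0.5236741 ,  0.23054825]), 'orientation': array([-3.10282165e+00, -4.81354780e-01, -1.39756258e-04]), 'contact_force': array([-0.03159148, -0.04531391, -0.44371414]), 'moment': array([ 0.00043222,  0.01882202, -0.00538105]), 'grip_force': 0.0, 'width': 0.9988625863823176}
```

View pics/scene0.png

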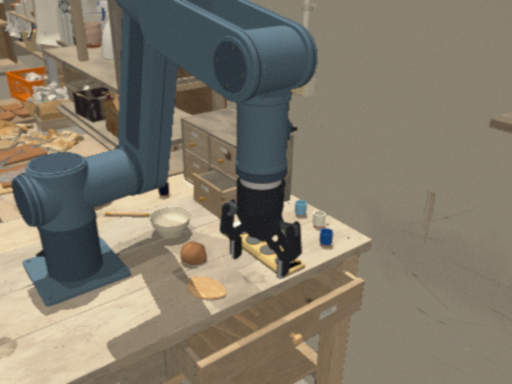

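View pics/top0.png

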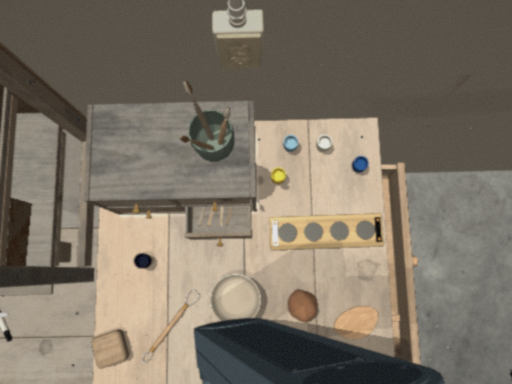

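The top view shows the sky cup at (291,143), cream at (325,143), blue at (360,164) and navy alone on the left at (143,261). The yellow look-alike is at (279,176) and stays where it is. The board's white tag is on its left at (275,232) and its black tag on its right at (378,230). Next I'll measure positions and confirm them in an enlarged crop.

```bash
cat > h.py <<'E'
import numpy as np, cv2
from cell import r
def ray(n,u,v,z):
    p=r.camera_params(n); f=192/np.tan(np.radians(p["vertical_fov"]/2))
    d=p["R"].T@np.array([(u-p["cx"])/f,(v-p["cy"])/f,1]); c=-p["R"].T@p["t"]
    return c+d*(z-c[2])/d[2]
def proj(n,X):
    p=r.camera_params(n); f=192/np.tan(np.radians(p["vertical_fov"]/2))
    c=p["R"]@np.array(X)+p["t"]; return np.array([f*c[0]/c[2]+p["cx"],f*c[1]/c[2]+p["cy"]])
def blobs(im,lo,hi,box,minA=40):
    hsv=cv2.cvtColor(im,cv2.COLOR_RGB2HSV); x0,y0,x1,y1=box
    m=cv2.inRange(hsv,np.array(lo),np.array(hi)); k=np.zeros_like(m); k[y0:y1,x0:x1]=m[y0:y1,x0:x1]
    n,l,s,c=cv2.connectedComponentsWithStats(k)
    return [(c[i].round(1),s[i].tolist()) for i in range(1,n) if s[i][4]>=minA]
E
python3 - <<'E'
from h import *
im=r.grab_frame("top")
a=cv2.resize(im[120:260,260:390],None,fx=4,fy=4,interpolation=2)
b=cv2.resize(im[225:295,110:175],None,fx=4,fy=4,interpolation=2)
o=np.zeros((560,780,3),np.uint8);o[:,:520]=a;o[:280,520:]=b
cv2.imwrite("pics/crop1.png",o[:,:,::-1])
for name,lo,hi,box in [("sky",(90,60,60),(112,255,255),(270,125,310,160)),("cream",(0,0,150),(179,45,255),(312,130,340,155)),
 ("blue",(100,120,30),(125,255,255),(345,148,380,180)),("navy",(0,0,0),(179,255,75),(125,245,160,280)),
 ("marks",(0,0,40),(179,60,140),(272,215,375,250))]:
    z=.015 if name=="marks" else .036
    for c,s in blobs(im,lo,hi,box): print(name,c,s,ray("top",*c,z).round(4))
c=-r.camera_params("top")["R"].T@r.camera_params("top")["t"];print(c)
E
```

```text
sky [290.3 142.9] [284, 136, 13, 15, 142] [ 0.6475 -0.1151  0.036 ]
cream [324.2 141.3] [317, 134, 16, 15, 175] [ 0.6495 -0.1973  0.036 ]
blue [359.7 163.7] [353, 157, 14, 14, 156] [ 0.5917 -0.2795  0.036 ]
navy [142.8 260.5] [135, 254, 17, 14, 197] [0.3732 0.2372 0.036 ]
marks [365.2 229.6] [357, 221, 18, 18, 251] [ 0.4353 -0.2875  0.015 ]
marks [313.2 231.5] [305, 223, 18, 18, 239] [ 0.4336 -0.1636  0.015 ]
marks [339.1 230.5] [331, 222, 17, 18, 241] [ 0.4346 -0.2254  0.015 ]
marks [287.4 232.2] [279, 224, 18, 17, 239] [ 0.4333 -0.1021  0.015 ]
[ 0.34283104 -0.03829071  1.08968905]
```

View pics/crop1.png

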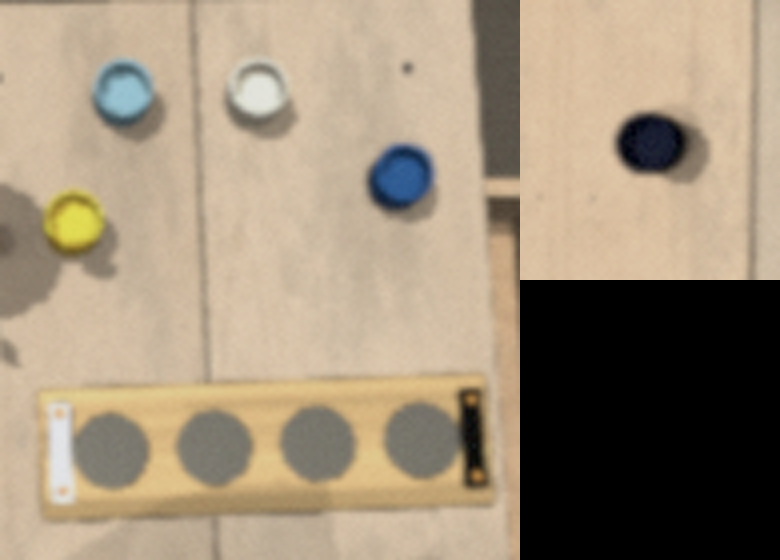

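The crop confirms the four cups: pale blue = sky, white = cream, strong blue = blue, and near-black on the left = navy. Yellow stays put. In y, cream goes at -0.102 (next to white), then sky, blue and navy to -0.2875. I'll refine the cup centres with two views while turning the tool so it closes along x.

Emit:
send_rows(motion="0 0 0 0 0 -0.0731;0 0 0 0 0 -0.0731;0 0 0 0 0 -0.0731;0 0 0 0 0 -0.0731;0 0 0 0 0 -0.0731;0 0 0 0 0 -0.0731;0 0 0 0 0 -0.0731;0 0 0 0 0 -0.0731;0 0 0 0 0 -0.0731;0 0 0 0 0 -0.0731;0 0 0 0 0 -0.0731;0 0 0 0 0 0", grip=60)

```text
t: 1.15
eef_pos: [0.1666, -0.5239, 0.2309]
orientation: [-2.216, -2.226, -0.001]
contact_force: [0.2, -0.2, 0.6]
width: 0.701
grip_force: 0.0
```

Run:
```python
from h import *
from scipy.spatial.transform import Rotation as Ro
t=r.grab_frame("top"); s=r.grab_frame("scene")
B={"sky":((90,50,60),(112,255,255)),"cream":((0,0,140),(179,50,255)),"blue":((100,120,30),(125,255,255)),"navy":((0,0,0),(179,255,75)),"yellow":((22,130,80),(35,255,255))}
bt={"sky":(270,125,310,160),"cream":(312,130,340,155),"blue":(345,148,380,180),"navy":(125,245,160,280),"yellow":(265,160,295,190)}
bs={"sky":(290,195,310,220),"cream":(311,208,329,231),"blue":(317,225,336,249),"navy":(155,170,180,200),"yellow":(255,190,312,250)}
for k in B:
    lo,hi=B[k]
    for c,st in blobs(t,lo,hi,bt[k]):
        x,y,w,h,_=st; m=(x+w/2-.5,y+h/2-.5)
        print(k,"top",m,st,"z.036",ray("top",*m,.036)[:2].round(4),"z.024",ray("top",*m,.024)[:2].round(4))
    for c,st in blobs(s,lo,hi,bs[k],15):
        x,y,w,h,_=st; m=(x+w/2-.5,y+h/2-.5)
        print("   scene",m,st,"z.024",ray("scene",*m,.024)[:2].round(4))
q=r.sense();print(q["eef_pos"],q["joint_positions"].round(3));print(Ro.from_rotvec(q["orientation"]).as_matrix().round(3))
a=cv2.resize(s[180:280,210:350],None,fx=5,fy=5,interpolation=2);cv2.imwrite("pics/s1.png",a[:,:,::-1])
```

```text
sky top (290.0, 143.0) [284, 136, 13, 15, 157] z.036 [ 0.6473 -0.1144] z.024 [ 0.6508 -0.1153]
   scene (300.0, 207.0) [295, 200, 11, 15, 133] z.024 [ 0.6484 -0.1154]
cream top (324.0, 140.5) [316, 133, 17, 16, 204] z.036 [ 0.6515 -0.1969] z.024 [ 0.655  -0.1987]
   scene (319.5, 216.5) [313, 208, 14, 18, 180] z.024 [ 0.6556 -0.1926]
blue top (359.5, 163.5) [353, 157, 14, 14, 156] z.036 [ 0.5922 -0.2791] z.024 [ 0.5951 -0.2818]
   scene (326.0, 236.5) [321, 229, 11, 16, 154] z.024 [ 0.5922 -0.2831]
navy top (143.0, 260.5) [135, 254, 17, 14, 195] z.036 [0.3732 0.2368] z.024 [0.3736 0.2399]
   scene (161.0, 182.5) [155, 170, 13, 26, 190] z.024 [0.3857 0.2829]
yellow top (278.0, 175.0) [271, 168, 15, 15, 178] z.036 [ 0.5688 -0.083 ] z.024 [ 0.5714 -0.0835]
[ 0.16662584 -0.52398501  0.23105353] [-1.466  0.259  1.535 -0.     1.348 -1.462]
[[ 0.004  1.    -0.   ]
 [ 1.    -0.004  0.001]
 [ 0.001 -0.    -1.   ]]
```

View pics/s1.png

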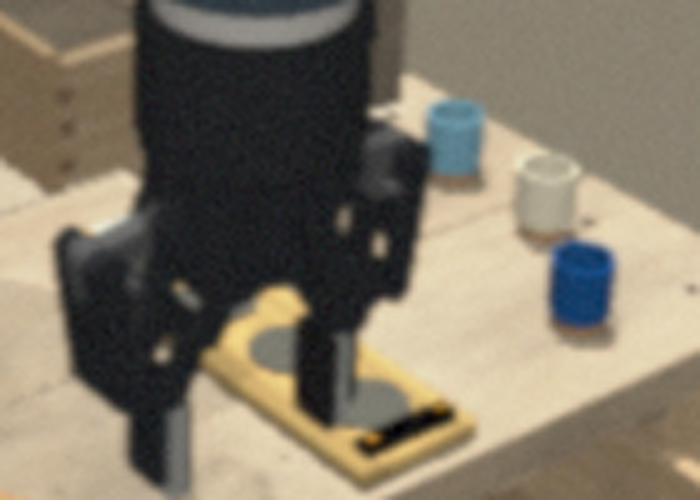

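The scene crop shows sky at (455,138), cream at (547,193) and blue at (582,285), all upright. The two views agree to about 3 mm: sky (.650,-.115), cream (.653,-.197), blue (.594,-.281). I'll start with the blue cup.

Emit:
send_rows(motion="0.1446 0.2542 0 0 0 0;0.1446 0.2542 0 0 0 0;0.1446 0.2542 0 0 0 0;0.1446 0.2542 0 0 0 0;0.1446 0.2542 0 0 0 0;0.1446 0.2542 0 0 0 0;0.1446 0.2542 0 0 0 0;0.1446 0.2542 0 0 0 0;0.1446 0.2542 0 0 0 0;0.1446 0.2542 0 0 0 0;0.1446 0.2542 0 0 0 0;0.1446 0.2542 0 0 0 0;0.1446 0.2542 0 0 0 0;0.1446 0.2542 0 0 0 0;0 0 0 0 0 0;0 0 0.3 0 0 0;0 0 0.3 0 0 0;0 0 0.2 0 0 0;0 0 0 0 0 0;0 0 0 0 0 0")

```text
t: 2.92
eef_pos: [0.5926, -0.2808, 0.134]
orientation: [-2.221, -2.217, 0.001]
contact_force: [-0.7, 0.0, -0.2]
width: 0.699
grip_force: 0.0
```

Emit:
send_rows(motion="0 0 0.2 0 0 0;0 0 0.2 0 0 0;0 0 0.2 0 0 0;0 0 0.2 0 0 0;0 0 0.1 0 0 0;0 0 0.1 0 0 0;0 0 0 0 0 0;0 0 0 0 0 0")

```text
t: 3.58
eef_pos: [0.5943, -0.2817, 0.0164]
orientation: [2.221, 2.22, 0.0]
contact_force: [-0.0, -0.3, 0.6]
width: 0.703
grip_force: 0.0
```

Run:
```python
from h import *
s=r.grab_frame("scene");t=r.grab_frame("top")
a=cv2.resize(s[170:260,260:360],None,fx=4,fy=4,interpolation=2);b=cv2.resize(t[110:200,300:400],None,fx=4,fy=4,interpolation=2)
cv2.imwrite("pics/s2.png",np.hstack([a,b])[:,:,::-1])
print(r.sense()["eef_pos"],r.sense()["contact_force"])
```

```text
[ 0.59485501 -0.28203383  0.01719366] [-0.2186086  0.9675345 -0.0817083]
```

View pics/s2.png

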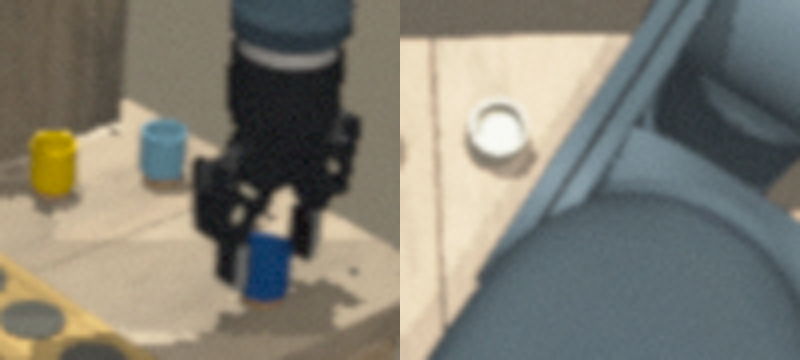

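The fingers straddle the blue cup (267,265 in the crop). I'll lower 5 mm, close and lift.

Emit:
send_rows(motion="0 0 0.05 0 0 0;0 0 0 0 0 0")

```text
t: 3.85
eef_pos: [0.5939, -0.2813, 0.0096]
orientation: [2.221, 2.221, 0.0]
contact_force: [-0.5, -0.0, 0.2]
width: 0.7
grip_force: 0.0
```

Emit:
send_rows(motion="0 0 0 0 0 0;0 0 0 0 0 0;0 0 0 0 0 0;0 0 0 0 0 0;0 0 0 0 0 0;0 0 0 0 0 0;0 0 0 0 0 0;0 0 0 0 0 0;0 0 0 0 0 0;0 0 0 0 0 0", grip=25)

```text
t: 4.68
eef_pos: [0.5941, -0.2814, 0.0099]
orientation: [2.221, 2.221, 0.0]
contact_force: [0.4, 1.0, 6.4]
width: 0.404
grip_force: 60.0
```

Emit:
send_rows(motion="0 0 -0.1 0 0 0;0 0 -0.2 0 0 0;0 0 -0.3 0 0 0;0 0 -0.3 0 0 0;0 0 0 0 0 0;0 0 0 0 0 0")

```text
t: 5.18
eef_pos: [0.5951, -0.2821, 0.1206]
orientation: [2.217, 2.218, 0.002]
contact_force: [-0.1, -0.2, -1.5]
width: 0.401
grip_force: 59.7
```

Run:
```python
from h import *
s=r.grab_frame("scene");t=r.grab_frame("top")
a=cv2.resize(s[140:260,230:360],None,fx=4,fy=4,interpolation=2)
cv2.imwrite("pics/s3.png",a[:,:,::-1])
q=r.sense();print(q["eef_pos"],q["contact_force"],q["width"]*85.4,q["grip_force"])
```

```text
[ 0.59295828 -0.28067317  0.11668936] [-0.1477758   0.66238476 -0.95808736] 34.06563152103222 59.701765481731854
```

View pics/s3.png

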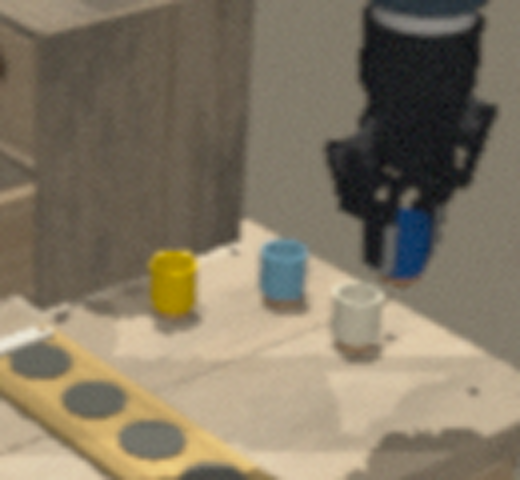

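Blue is held at (408,242), clear of the bench. I'll check its offset in the grip.

```bash
cat >> h.py <<'E'
def offs(name,lo,hi,gz=.0098):
    s=r.grab_frame("scene"); q=r.sense(); e=q["eef_pos"]
    P=proj("scene",[e[0],e[1],e[2]-gz+.024]).astype(int)
    for c,st in blobs(s,lo,hi,(P[0]-20,P[1]-20,P[0]+20,P[1]+20),30):
        m=(st[0]+st[2]/2-.5,st[1]+st[3]/2-.5)
        print(name,"bbox",st,"mid",m,"exp",proj("scene",[e[0],e[1],e[2]-gz+.024]).round(1),"+5mm y",proj("scene",[e[0],e[1]+.005,e[2]-gz+.024]).round(1),"+5mm z",proj("scene",[e[0],e[1],e[2]-gz+.029]).round(1))
    print(e.round(4))
E
python3 -c "
from h import *
offs('blue',(100,120,30),(125,255,255))"
```

```text
blue bbox [328, 193, 9, 17, 124] mid (332.0, 201.0) exp [328.8 201.8] +5mm y [327.5 201.1] +5mm z [329.  200.2]
[ 0.5926 -0.2805  0.1158]
```

Emit:
send_rows(motion="0.0778 -0.2215 0 0 0 0;0.0778 -0.2215 0 0 0 0;0.0778 -0.2215 0 0 0 0;0.0778 -0.2215 0 0 0 0;0.0778 -0.2215 0 0 0 0;0.0778 -0.2215 0 0 0 0;0 0 0 0 0 0;0 0 0 0 0 0;0 0 0.2 0 0 0;0 0 0.2 0 0 0;0 0 0.15 0 0 0;0 0 0.1 0 0 0;0 0 0.05 0 0 0;0 0 0 0 0 0;0 0 0 0 0 0;0 0 0 0 0 0")

```text
t: 6.67
eef_pos: [0.4351, -0.2257, 0.0338]
orientation: [2.22, 2.221, 0.0]
contact_force: [-0.3, 0.2, -0.3]
width: 0.402
grip_force: 59.9
```

Run:
```python
from h import *
e=np.mean([r.sense()["eef_pos"] for _ in range(3)],axis=0);print(e)
offs('blue',(100,120,30),(125,255,255))
s=r.grab_frame("scene");t=r.grab_frame("top")
a=cv2.resize(s[190:280,220:320],None,fx=4,fy=4,interpolation=2);b=cv2.resize(t[180:270,280:380],None,fx=4,fy=4,interpolation=2)
cv2.imwrite("pics/s4.png",np.hstack([a,b])[:,:,::-1])
```

```text
[ 0.43505169 -0.22574015  0.03384191]
blue bbox [265, 230, 11, 17, 143] mid (270.0, 238.0) exp [268.3 237.8] +5mm y [267.1 237. ] +5mm z [268.4 236.2]
[ 0.435  -0.2258  0.034 ]
```

View pics/s4.png

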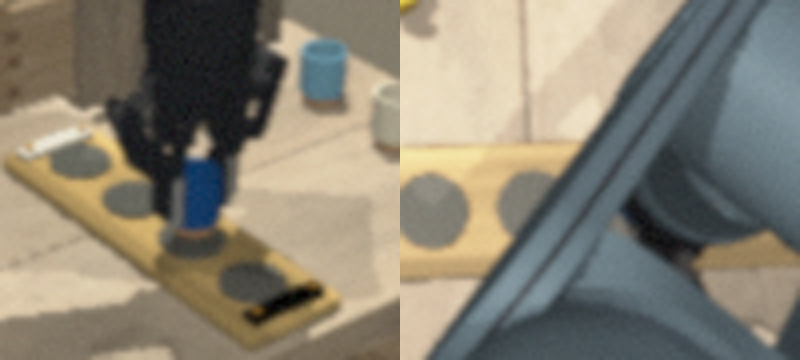

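The blue cup hangs just above mark C (200,195). I'll lower the rest, release and retreat.

Emit:
send_rows(motion="0 0 0.03 0 0 0;0 0 0.02 0 0 0;0 0 0.015 0 0 0;0 0 0 0 0 0;0 0 0 0 0 0")

```text
t: 7.23
eef_pos: [0.4341, -0.2251, 0.0253]
orientation: [-2.221, -2.221, 0.0]
contact_force: [-0.6, 0.4, -1.1]
width: 0.399
grip_force: 59.9
```

Emit:
send_rows(motion="0 0 0 0 0 0;0 0 0 0 0 0;0 0 0 0 0 0;0 0 0 0 0 0;0 0 0 0 0 0;0 0 0 0 0 0", grip=60)

```text
t: 7.73
eef_pos: [0.4342, -0.2252, 0.0256]
orientation: [2.221, 2.221, 0.0]
contact_force: [-0.0, -0.3, -1.0]
width: 0.701
grip_force: 0.0
```

Emit:
send_rows(motion="0 0 -0.1 0 0 0;0 0 -0.2 0 0 0;0 0 -0.3 0 0 0;0 0 -0.2 0 0 0;0.0298 0.2596 0 0 0 0;0.0298 0.2596 0 0 0 0;0.0298 0.2596 0 0 0 0;0.0298 0.2596 0 0 0 0;0.0298 0.2596 0 0 0 0;0.0298 0.2596 0 0 0 0;0.0298 0.2596 0 0 0 0;0 0 0 0 0 0;0 0 0 0 0 0")

```text
t: 8.82
eef_pos: [0.653, -0.1995, 0.1204]
orientation: [-2.219, -2.223, 0.001]
contact_force: [0.1, -0.2, 0.2]
width: 0.703
grip_force: 0.0
```

```bash
cat >> h.py <<'E'
B={"sky":((90,50,60),(112,255,255)),"cream":((0,0,140),(179,50,255)),"blue":((100,120,30),(125,255,255)),"navy":((0,0,0),(179,255,75))}
def placed(name,X,n,im,z=.015):
    "cup vs where a cup standing at X would appear: bbox mids"
    P=proj(n,[*X,z+.024]); p=P.astype(int)
    for c,st in blobs(im,*B[name],(p[0]-16,p[1]-16,p[0]+17,p[1]+17),30):
        m=(st[0]+st[2]/2-.5,st[1]+st[3]/2-.5)
        print(name,n,st,"mid",m,"exp",P.round(1),"at",ray(n,*m,z+.024)[:2].round(4),"cent@.027",ray(n,*c,z+.024)[:2].round(4))
E
python3 - <<'E'
from h import *
for n in("scene","top"):
    im=r.grab_frame(n); cv2.imwrite(f"pics/{n}5.png",im[:,:,::-1]); placed("blue",(.4346,-.2254),n,im)
s=r.sense();print(s["eef_pos"])
im=r.grab_frame("top");b=cv2.resize(im[180:270,260:390],None,fx=5,fy=5,interpolation=2);cv2.imwrite("pics/t5.png",b[:,:,::-1])
E
```

```text
blue scene [262, 233, 12, 17, 176] mid (267.5, 241.0) exp [268.  240.8] at [ 0.4329 -0.2254] cent@.027 [ 0.4329 -0.2266]
[ 0.65122626 -0.19992664  0.12089157]
```

View pics/t5.png

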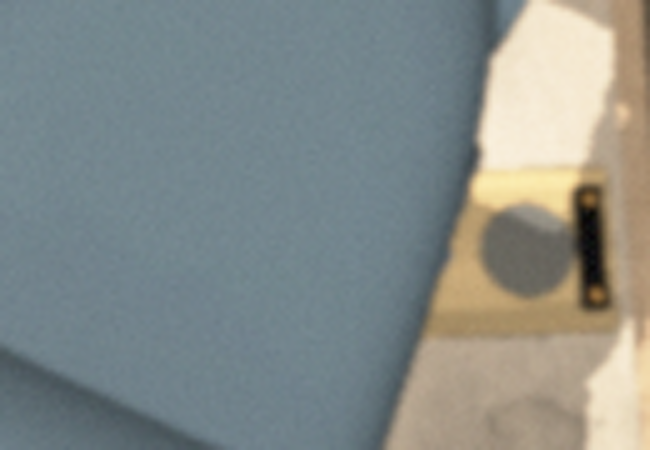

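The top view is blocked by the arm, but the scene view puts blue at (.433,-.225), within 2 mm of mark C. Now cream.

Emit:
send_rows(motion="0.03 0.01 0.2 0 0 0;0 0 0.2 0 0 0;0 0 0.2 0 0 0;0 0 0.15 0 0 0;0 0 0.1 0 0 0;0 0 0.075 0 0 0;0 0 0 0 0 0;0 0 0 0 0 0")

```text
t: 9.63
eef_pos: [0.6534, -0.1969, 0.011]
orientation: [2.222, 2.221, 0.0]
contact_force: [0.6, -0.4, 0.6]
width: 0.7
grip_force: 0.0
```

Emit:
send_rows(motion="0 0 0 0 0 0;0 0 0 0 0 0;0 0 0 0 0 0;0 0 0 0 0 0;0 0 0 0 0 0;0 0 0 0 0 0;0 0 0 0 0 0;0 0 0 0 0 0", grip=25)

```text
t: 10.3
eef_pos: [0.6546, -0.197, 0.0123]
orientation: [2.219, 2.22, 0.001]
contact_force: [0.6, 0.2, 6.5]
width: 0.391
grip_force: 60.4
```

Emit:
send_rows(motion="0 0 -0.1 0 0 0;0 0 -0.2 0 0 0;0 0 -0.3 0 0 0;0 0 -0.3 0 0 0;0 0 0 0 0 0;0 0 0 0 0 0")

```text
t: 10.8
eef_pos: [0.6553, -0.1973, 0.1226]
orientation: [2.217, 2.217, 0.004]
contact_force: [-0.3, -0.5, -1.0]
width: 0.39
grip_force: 59.7
```

Run:
```python
from h import *
offs("cream",*B["cream"])
q=r.sense();print(q["width"]*85.4)
im=r.grab_frame("scene"); cv2.imwrite("pics/s6.png",cv2.resize(im[140:270,220:360],None,fx=4,fy=4,interpolation=2)[:,:,::-1])
```

```text
cream bbox [321, 176, 9, 15, 79] mid (325.0, 183.0) exp [323.1 183.4] +5mm y [321.9 182.7] +5mm z [323.3 181.8]
[ 0.6538 -0.1966  0.12  ]
33.08735308504023
```

View pics/s6.png

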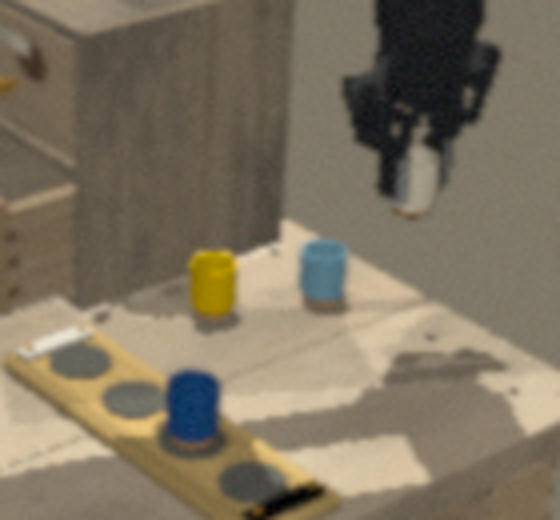

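Cream is held (418,178) and blue stands on its mark. Carrying cream to mark A by the white tag.

Emit:
send_rows(motion="0.0988 -0.2299 0 0 0 0;0.0988 -0.2299 0 0 0 0;0.0988 -0.2299 0 0 0 0;0.0988 -0.2299 0 0 0 0;0.0988 -0.2299 0 0 0 0;0.0988 -0.2299 0 0 0 0;0.0988 -0.2299 0 0 0 0;0.0988 -0.2299 0 0 0 0;0 0 0 0 0 0;0 0 0 0 0 0;0 0 0.2 0 0 0;0 0 0.2 0 0 0;0 0 0.15 0 0 0;0 0 0.1 0 0 0;0 0 0.05 0 0 0;0 0 0 0 0 0;0 0 0 0 0 0;0 0 0 0 0 0")

```text
t: 12.4
eef_pos: [0.4336, -0.1021, 0.035]
orientation: [2.221, 2.221, 0.001]
contact_force: [1.2, 0.5, -0.6]
width: 0.395
grip_force: 60.0
```

Emit:
send_rows(motion="0 0 0.03 0 0 0;0 0 0.025 0 0 0;0 0 0.015 0 0 0;0 0 0 0 0 0;0 0 0 0 0 0")

```text
t: 12.82
eef_pos: [0.4332, -0.1019, 0.0272]
orientation: [2.22, 2.221, 0.001]
contact_force: [-2.6, 0.5, 10.5]
width: 0.394
grip_force: 61.1
```

Emit:
send_rows(motion="0 0 0 0 0 0;0 0 0 0 0 0;0 0 0 0 0 0;0 0 0 0 0 0;0 0 0 0 0 0;0 0 0 0 0 0", grip=60)

```text
t: 13.32
eef_pos: [0.4327, -0.1017, 0.026]
orientation: [-2.221, -2.221, 0.0]
contact_force: [-0.5, -0.9, -0.5]
width: 0.702
grip_force: 0.0
```

Emit:
send_rows(motion="0 0 -0.1 0 0 0;0 0 -0.2 0 0 0;0 0 -0.3 0 0 0;0 0 -0.25 0 0 0;-0.0135 0.2254 0 0 0 0;-0.0135 0.2254 0 0 0 0;-0.0135 0.2254 0 0 0 0;-0.0135 0.2254 0 0 0 0;-0.0135 0.2254 0 0 0 0;-0.0135 0.2254 0 0 0 0;-0.0135 0.2254 0 0 0 0;-0.0135 0.2254 0 0 0 0;0 0 0 0 0 0;0 0 0 0 0 0")

```text
t: 14.48
eef_pos: [0.6495, -0.1145, 0.1269]
orientation: [-2.22, -2.221, 0.001]
contact_force: [-0.2, 0.6, -0.6]
width: 0.703
grip_force: 0.0
```

Run:
```python
from h import *
im=r.grab_frame("scene"); placed("cream",(.4333,-.1021),"scene",im);placed("blue",(.4346,-.2254),"scene",im);placed("sky",(.65,-.115),"scene",im,0)
print(r.sense()["eef_pos"])
cv2.imwrite("pics/s7.png",cv2.resize(im[140:270,200:340],None,fx=4,fy=4,interpolation=2)[:,:,::-1])
```

```text
cream scene [224, 214, 23, 16, 195] mid (235.0, 221.5) exp [240.2 221.7] at [ 0.4222 -0.0927] cent@.027 [ 0.4284 -0.0985]
blue scene [262, 234, 12, 16, 172] mid (267.5, 241.5) exp [268.  240.8] at [ 0.4313 -0.2273] cent@.027 [ 0.4323 -0.2261]
sky scene [296, 200, 10, 15, 134] mid (300.5, 207.0) exp [300.3 206.8] at [ 0.6496 -0.1163] cent@.027 [ 0.6505 -0.1154]
[ 0.64841655 -0.11437094  0.12710789]
```

View pics/s7.png

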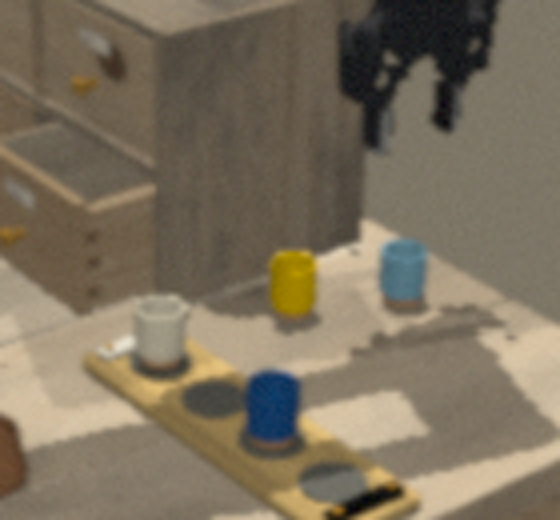

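Cream (160,333) and blue (273,412) stand upright and centred on their marks. The cream blob measurement was widened by the white tag behind it. Now sky (403,270).

Emit:
send_rows(motion="-0.005 0.01 0.2 0 0 0;0 0 0.2 0 0 0;0 0 0.2 0 0 0;0 0 0.2 0 0 0;0 0 0.1 0 0 0;0 0 0.07 0 0 0;0 0 0 0 0 0;0 0 0 0 0 0")

```text
t: 15.2
eef_pos: [0.6504, -0.1154, 0.0124]
orientation: [2.221, 2.221, 0.0]
contact_force: [-0.8, 0.0, -0.2]
width: 0.705
grip_force: 0.0
```

Emit:
send_rows(motion="0 0 0 0 0 0;0 0 0 0 0 0;0 0 0 0 0 0;0 0 0 0 0 0;0 0 0 0 0 0;0 0 0 0 0 0;0 0 0 0 0 0;0 0 0 0 0 0", grip=25)

```text
t: 15.87
eef_pos: [0.6517, -0.1157, 0.0138]
orientation: [2.219, 2.219, 0.002]
contact_force: [-0.7, -0.3, 6.1]
width: 0.405
grip_force: 60.2
```

Emit:
send_rows(motion="0 0 -0.1 0 0 0;0 0 -0.2 0 0 0;0 0 -0.3 0 0 0;0 0 -0.4 0 0 0;0 0 0 0 0 0;0 0 0 0 0 0")

```text
t: 16.37
eef_pos: [0.6526, -0.116, 0.1301]
orientation: [2.216, 2.216, 0.006]
contact_force: [0.4, 0.4, -0.1]
width: 0.407
grip_force: 59.9
```

Run:
```python
from h import *
offs("sky",*B["sky"]); print(np.mean([r.sense()["eef_pos"] for _ in range(3)],axis=0))
```

```text
sky bbox [300, 165, 11, 15, 121] mid (305.0, 172.0) exp [303.1 171.5] +5mm y [301.9 171. ] +5mm z [303.2 170. ]
[ 0.651  -0.1154  0.1274]
[ 0.65095549 -0.11537234  0.12741212]
```

Emit:
send_rows(motion="-0.0504 -0.225 0 0 0 0;-0.0504 -0.225 0 0 0 0;-0.0504 -0.225 0 0 0 0;-0.0504 -0.225 0 0 0 0;-0.0504 -0.225 0 0 0 0;-0.0504 -0.225 0 0 0 0;-0.0504 -0.225 0 0 0 0;-0.0504 -0.225 0 0 0 0;0 0 0 0 0 0;0 0 0 0 0 0;0 0 0.2 0 0 0;0 0 0.2 0 0 0;0 0 0.15 0 0 0;0 0 0.15 0 0 0;0 0 0.05 0 0 0;0 0 0 0 0 0;0 0 0 0 0 0;0 0 0 0 0 0")

```text
t: 17.92
eef_pos: [0.4353, -0.164, 0.0361]
orientation: [2.22, 2.221, 0.0]
contact_force: [0.3, -0.3, -0.2]
width: 0.406
grip_force: 60.0
```

Emit:
send_rows(motion="0 -0.01 0.03 0 0 0;0 0 0.025 0 0 0;0 0 0.015 0 0 0;0 0 0 0 0 0;0 0 0 0 0 0")

```text
t: 18.33
eef_pos: [0.4336, -0.164, 0.0287]
orientation: [2.22, 2.22, 0.0]
contact_force: [-4.1, 2.2, 15.8]
width: 0.408
grip_force: 61.5
```

Emit:
send_rows(motion="0 0 0 0 0 0;0 0 0 0 0 0;0 0 0 0 0 0;0 0 0 0 0 0;0 0 0 0 0 0;0 0 0 0 0 0", grip=60)

```text
t: 18.83
eef_pos: [0.4331, -0.1636, 0.0268]
orientation: [-2.221, -2.221, 0.0]
contact_force: [-0.6, -0.4, 0.4]
width: 0.7
grip_force: 0.0
```

Emit:
send_rows(motion="0 0 -0.1 0 0 0;0 0 -0.2 0 0 0;0 0 -0.3 0 0 0;0 0 -0.3 0 0 0;0 0 -0.3 0 0 0;0 0 -0.3 0 0 0;0 -0.25 0 0 0 0;0 -0.25 0 0 0 0;0 0 0 0 0 0;0 0 0 0 0 0")

```text
t: 19.67
eef_pos: [0.3723, -0.1635, 0.2072]
orientation: [2.222, 2.22, 0.0]
contact_force: [-0.2, -0.2, 0.3]
width: 0.704
grip_force: 0.0
```

Emit:
send_rows(motion="0.24 0 0 0 0 0;0.24 0 0 0 0 0;0.24 0 0 0 0 0;0.24 0 0 0 0 0;0.24 0 0 0 0 0;0.24 0 0 0 0 0;0.24 0 0 0 0 0;0.24 0 0 0 0 0;0.24 0 0 0 0 0;0.24 0 0 0 0 0;0.24 0 0 0 0 0;0.24 0 0 0 0 0;0.24 0 0 0 0 0;0.24 0 0 0 0 0;0 0 0 0 0 0;0 0 0 0 0 0")

```text
t: 21.0
eef_pos: [0.3732, 0.2411, 0.2064]
orientation: [-2.217, -2.225, 0.001]
contact_force: [-0.2, 0.3, -0.1]
width: 0.702
grip_force: 0.0
```

Run:
```python
from h import *
s=r.grab_frame("scene");t=r.grab_frame("top");print(r.sense()["eef_pos"])
P={"cream":(.4333,-.1021),"sky":(.434,-.1636),"blue":(.4346,-.2254)}
for k in P:
    placed(k,P[k],"top",t);placed(k,P[k],"scene",s)
placed("navy",(.373,.239),"scene",s,0)
a=cv2.resize(s[150:270,120:290],None,fx=4,fy=4,interpolation=2);cv2.imwrite("pics/s8.png",a[:,:,::-1])
b=cv2.resize(t[180:270,260:390],None,fx=5,fy=5,interpolation=2);cv2.imwrite("pics/t8.png",b[:,:,::-1])
```

```text
[0.37318281 0.23933179 0.20651075]
cream top [272, 221, 25, 25, 378] mid (284.0, 233.0) exp [288.  231.3] at [ 0.4296 -0.0927] cent@.027 [ 0.4324 -0.0884]
cream scene [224, 214, 23, 16, 194] mid (235.0, 221.5) exp [240.2 221.7] at [ 0.4222 -0.0927] cent@.027 [ 0.4283 -0.0977]
sky top [307, 223, 15, 15, 174] mid (314.0, 230.0) exp [314.3 230.4] at [ 0.435  -0.1629] cent@.027 [ 0.4343 -0.1635]
sky scene [247, 224, 13, 16, 169] mid (253.0, 231.5) exp [253.6 230.9] at [ 0.4308 -0.1651] cent@.027 [ 0.4322 -0.1641]
sky scene [262, 233, 8, 14, 105] mid (265.5, 239.5) exp [253.6 230.9] at [ 0.4332 -0.2166] cent@.027 [ 0.4333 -0.2173]
blue top [334, 223, 15, 14, 167] mid (341.0, 229.5) exp [340.9 229.6] at [ 0.4347 -0.2257] cent@.027 [ 0.4347 -0.2257]
blue scene [262, 233, 12, 17, 171] mid (267.5, 241.0) exp [268.  240.8] at [ 0.4329 -0.2254] cent@.027 [ 0.4331 -0.2255]
navy scene [159, 182, 9, 14, 115] mid (163.0, 188.5) exp [163.8 188.2] at [0.3699 0.2387] cent@.027 [0.3701 0.2385]
```

View pics/s8.png

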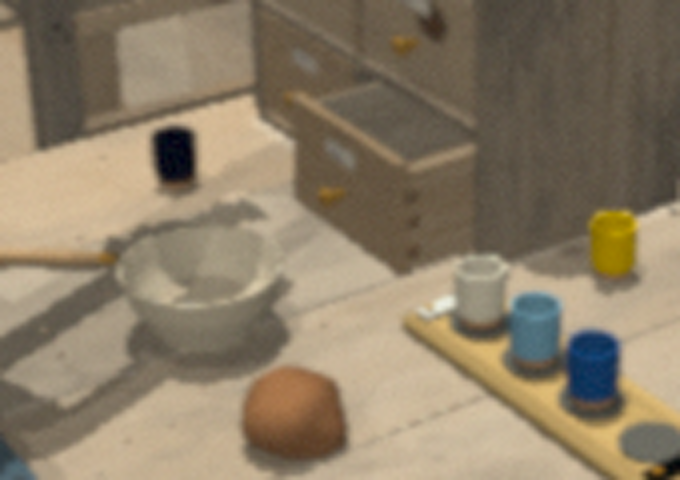

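View pics/t8.png

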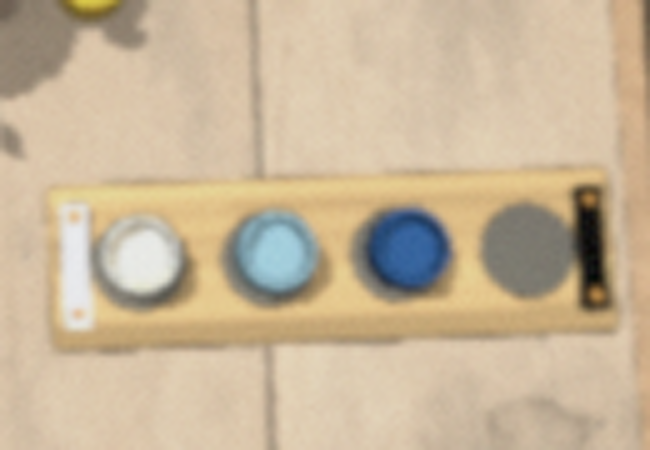

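Cream, sky and blue stand upright on marks A–C, each within about 2 mm. The gripper is above the navy cup (175,157 in the crop).

Emit:
send_rows(motion="0 0 0.3 0 0 0;0 0 0.3 0 0 0;0 0 0.3 0 0 0;0 0 0.3 0 0 0;0 0 0.2 0 0 0;0 0 0.12 0 0 0;0 0 0.1 0 0 0;0 0 0 0 0 0;0 0 0 0 0 0")

```text
t: 21.85
eef_pos: [0.3731, 0.2385, 0.0123]
orientation: [-2.223, -2.219, 0.002]
contact_force: [-0.1, -0.5, -0.6]
width: 0.704
grip_force: 0.0
```

Emit:
send_rows(motion="0 0 0 0 0 0;0 0 0 0 0 0;0 0 0 0 0 0;0 0 0 0 0 0;0 0 0 0 0 0;0 0 0 0 0 0;0 0 0 0 0 0;0 0 0 0 0 0", grip=25)

```text
t: 22.52
eef_pos: [0.3741, 0.2395, 0.0139]
orientation: [2.22, 2.221, 0.003]
contact_force: [0.5, -3.2, 6.0]
width: 0.399
grip_force: 59.8
```

Emit:
send_rows(motion="0 0 -0.1 0 0 0;0 0 -0.2 0 0 0;0 0 -0.3 0 0 0;0 0 -0.3 0 0 0;0 0 -0.3 0 0 0;0 0 -0.3 0 0 0;0 0 -0.12 0 0 0;0 0 0 0 0 0;0 0 0 0 0 0")

```text
t: 23.27
eef_pos: [0.3734, 0.2397, 0.2081]
orientation: [2.22, 2.221, 0.004]
contact_force: [0.3, -0.4, -1.4]
width: 0.399
grip_force: 59.9
```

Emit:
send_rows(motion="-0.2439 0 0 0 0 0;-0.2439 0 0 0 0 0;-0.2439 0 0 0 0 0;-0.2439 0 0 0 0 0;-0.2439 0 0 0 0 0;-0.2439 0 0 0 0 0;-0.2439 0 0 0 0 0;-0.2439 0 0 0 0 0;-0.2439 0 0 0 0 0;-0.2439 0 0 0 0 0;-0.2439 0 0 0 0 0;-0.2439 0 0 0 0 0;-0.2439 0 0 0 0 0;-0.2439 0 0 0 0 0;-0.2439 0 0 0 0 0;-0.2439 0 0 0 0 0;-0.2439 0 0 0 0 0;-0.2439 0 0 0 0 0;0 0 0 0 0 0")

```text
t: 24.85
eef_pos: [0.3725, -0.2916, 0.205]
orientation: [-2.224, -2.217, 0.002]
contact_force: [-0.4, -0.4, -0.3]
width: 0.398
grip_force: 59.9
```

Emit:
send_rows(motion="0 0.26 0 0 0 0;0 0.26 0 0 0 0;0 0 0.3 0 0 0;0 0 0.3 0 0 0;0 0 0.3 0 0 0;0 0 0.2 0 0 0;0 0 0.1 0 0 0;0 0 0 0 0 0;0 0 0 0 0 0")

```text
t: 25.6
eef_pos: [0.4345, -0.2857, 0.0614]
orientation: [-2.218, -2.219, -0.0]
contact_force: [0.1, 0.7, -0.8]
width: 0.399
grip_force: 60.1
```

Emit:
send_rows(motion="0 0 0.1 0 0 0;0 0 0.1 0 0 0;0 0 0 0 0 0;0 0 0 0 0 0;0 0 0 0 0 0")

```text
t: 26.02
eef_pos: [0.4361, -0.2877, 0.0402]
orientation: [2.22, 2.22, 0.0]
contact_force: [0.2, 0.2, 0.0]
width: 0.401
grip_force: 60.1
```

Run:
```python
from h import *
print(r.sense()["eef_pos"]);offs("navy",(0,0,0),(179,255,75),.0125)
```

```text
[ 0.4360872  -0.28770006  0.04015039]
navy bbox [264, 227, 39, 30, 648] mid (283.0, 241.5) exp [284.1 247.2] +5mm y [282.8 246.3] +5mm z [284.2 245.5]
navy bbox [277, 259, 24, 8, 129] mid (288.5, 262.5) exp [284.1 247.2] +5mm y [282.8 246.3] +5mm z [284.2 245.5]
[ 0.4362 -0.2878  0.0402]
```

Down 12 mm, release, lift, back away.

Emit:
send_rows(motion="0 0 0.05 0 0 0;0 0 0.03 0 0 0;0 0 0.015 0 0 0;0 0 0.008 0 0 0;0 0 0 0 0 0;0 0 0 0 0 0")

```text
t: 26.57
eef_pos: [0.4358, -0.2876, 0.0288]
orientation: [2.22, 2.221, -0.0]
contact_force: [-5.1, 3.9, 20.5]
width: 0.399
grip_force: 62.3
```

Emit:
send_rows(motion="0 0 0 0 0 0;0 0 0 0 0 0;0 0 0 0 0 0;0 0 0 0 0 0;0 0 0 0 0 0;0 0 0 0 0 0", grip=60)

```text
t: 27.07
eef_pos: [0.4354, -0.2872, 0.0263]
orientation: [-2.221, -2.221, -0.0]
contact_force: [-0.3, 0.1, -0.2]
width: 0.7
grip_force: 0.0
```

Emit:
send_rows(motion="0 0 -0.1 0 0 0;0 0 -0.2 0 0 0;0 0 -0.3 0 0 0;0 0 -0.3 0 0 0;0 0 -0.3 0 0 0;0 0 -0.3 0 0 0;-0.15 -0.25 0 0 0 0;-0.15 -0.25 0 0 0 0;-0.15 -0.25 0 0 0 0;-0.15 -0.25 0 0 0 0;-0.15 -0.25 0 0 0 0;-0.15 -0.25 0 0 0 0;-0.15 -0.2 0 0 0 0;-0.15 -0.2 0 0 0 0;-0.15 0 0 0 0 0;-0.15 0 0 0 0 0;0 0 0 0 0 0;0 0 0 0 0 0")

```text
t: 28.57
eef_pos: [0.2073, -0.4674, 0.2061]
orientation: [-2.222, -2.22, -0.001]
contact_force: [-0.3, 0.0, -0.9]
width: 0.7
grip_force: 0.0
```

Run:
```python
from h import *
s=r.grab_frame("scene");t=r.grab_frame("top");print(r.sense()["eef_pos"])
P={"sky":(.434,-.1636),"blue":(.4346,-.2254),"navy":(.4353,-.2875)}
for k in P: placed(k,P[k],"top",t);placed(k,P[k],"scene",s)
a=cv2.resize(s[190:280,210:310],None,fx=4,fy=4,interpolation=2);b=cv2.resize(t[185:275,280:380],None,fx=4,fy=4,interpolation=2)
cv2.imwrite("pics/s9.png",np.hstack([a,b])[:,:,::-1])
```

```text
[ 0.2077199  -0.46615957  0.20620656]
sky top [307, 223, 15, 15, 174] mid (314.0, 230.0) exp [314.3 230.4] at [ 0.435  -0.1629] cent@.027 [ 0.4343 -0.1635]
sky scene [252, 230, 7, 10, 46] mid (255.0, 234.5) exp [253.6 230.9] at [ 0.4258 -0.1805] cent@.027 [ 0.4252 -0.1844]
sky scene [261, 232, 8, 15, 68] mid (264.5, 239.0) exp [253.6 230.9] at [ 0.4326 -0.2131] cent@.027 [ 0.4311 -0.2145]
blue top [334, 223, 15, 14, 167] mid (341.0, 229.5) exp [340.9 229.6] at [ 0.4347 -0.2257] cent@.027 [ 0.4347 -0.2257]
blue scene [262, 234, 6, 15, 63] mid (264.5, 241.0) exp [268.  240.8] at [ 0.4265 -0.2208] cent@.027 [ 0.4269 -0.2199]
navy top [358, 221, 23, 17, 298] mid (369.0, 229.0) exp [367.5 228.7] at [ 0.4345 -0.2909] cent@.027 [ 0.4356 -0.2919]
navy scene [267, 235, 11, 19, 145] mid (272.0, 244.0) exp [283.6 251.4] at [ 0.4333 -0.2435] cent@.027 [ 0.4323 -0.2386]
navy scene [276, 243, 24, 25, 272] mid (287.5, 255.0) exp [283.6 251.4] at [ 0.4329 -0.3056] cent@.027 [ 0.4292 -0.2991]
```

View pics/s9.png

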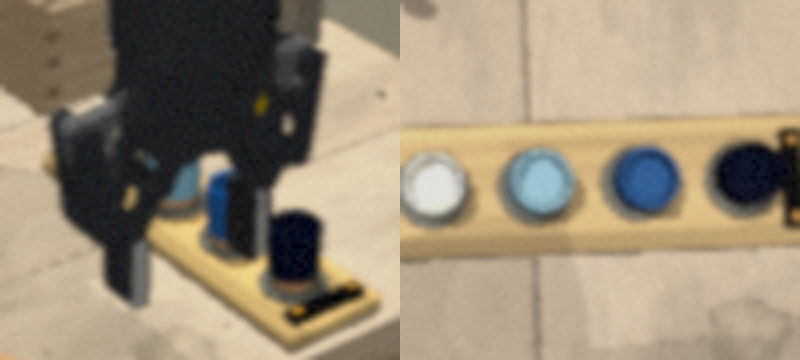

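All four cups stand upright on their marks. In the top crop, cream is at (434,186), sky at (540,182), blue at (645,180) and navy at (748,174) by the black tag, each within about 2 mm of centre. The gripper is clear.

```bash
python3 -c "
from cell import r
print(r.hand_in())"
```

```text
the job is handed in; nothing more can be done
None
```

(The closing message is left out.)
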